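Eject a power module from its charging nest and probe it in the test cradle

ROBOT

A 7-joint arm with a two-finger parallel gripper is mounted at the origin on a cart in front of the work surface, level with it; the furniture and walls round the work are solid. World frame = base frame: x ahead of the robot, y to its left, z up, the work surface at z = 0. Lengths are in m, angles in rad, forces in N, time in s.
With the tool pointing down it reaches from about 0.425 to 0.95 m from the base axis. Payload 4.7 kg.
Tool frame: the origin (TCP) lies between the finger pads; the fingertips stand 25 mm ahead of it and the grasp point (between the pads) lies 6 mm ahead of it; x points along the fingers, z is the direction in which the jaws open and shut, and the axes are right-handed (so a half turn about x gives the same grasp; the last joint's range is limited). The gripper opens to 85 mm and grips with 20 to 120 N. Pads are 22 mm wide; open, the fingers measure 114 mm over their backs; the gripper's body (76 mm by 85 mm) begins 54 mm behind the grasp point. The pads swing forward as they close: fully open they stand 13 mm farther back than shut.
Start: joints at [-1.337, 0.469, -0.049, 1.532, 0.024, 1.141, -0.082], TCP at [0.175, 0.652, 0.256] pointing down, gripper open.
Joint ranges: [-2.59, 2.59], [-0.33, 1.99], [-1.39, 1.29], [0.1, 2.45], [-1.04, 4.18], [0.21, 1.99], [-2.66, 2.66]. Speed limits (rad/s): [2.57, 2.57, 3.14, 3.14, 3.14, 3.14, 3.14].

INTERFACE

Orientations are given as a 3x3 rotation matrix whose columns are the frame's x, y, z axes.
In Python, from rig import * gives the robot as it stands. Calls block until the motion is done:
- movep(position, orientation): joint-space move of the TCP to a pose.
- move_l(position, attitude=None, feed=0.15, until_force=None): straight line of the TCP; attitude=None keeps the orientation; feed is the mean speed in m/s. With until_force (N) it stops when the force on the tool has changed by that much, and returns True; else False.
- move_joints(angles): joint-space move.
- command_gripper(opening, newtons=None): finger opening in m; newtons is the grip in N (None keeps the last); returns when the fingers have stopped.
- sleep(seconds).
- inverse_kinematics(position, orientation): joint angles nearest the present ones, or None.
- sense(): the state.
- camera(name): name is "side" or "top"; returns (picture, depth): 400x640x3 uint8, red, green, blue; 400x640 float32, m along the optical axis (not along the pixel's ray), 0 where there is no reading.
- camera_params(name): a dict with "K" (3x3 intrinsics, pixels), "position" and "rotation" of the camera in the world. Camera axes: x right, y down, z forward; pixel columns grow to the right and rows downward; lengths in m; the calibration is good to about 2 mm. A picture is of the moment at which its call begins. camera_params takes no time and is no camera call.
A pose or a line that the arm cannot do raises Unreachable and nothing moves.
- finish_job(): hands the job in, once; it reports no verdict.
The state is a dict: "time_s": time; "joint_pos": joint angles; "qd": joint speeds; "joint_efforts": joint torques, N m; "position": TCP position; "tcp_rot": TCP orientation; "wrist_force": force on the tool from outside, world axes, zero at the start; "ft_torque": the same for the moment, N m; "finger_gap": finger opening in m.
Only numpy, scipy, OpenCV 4.12 (cv2) and the standard library are available. Lean on these libraries where they do the work, as an engineer would, in place of code of your own. Each camera call takes 0.05 s, during which the arm holds its last target.

TASK

Press the yellow ejector lever of the charging nest right down so that the grey power module rises out of its pocket, then lift the module out and lay it flat, with its openings upward, inside the green test cradle (either way round) and let go of it. After that take the red test probe from its black stand and put its metal pin fully down into the module's red-ringed opening, and leave it standing there with the module still flat in the cradle. Do not shift the solder spool, the white USB meter or the blue cutters.

Things in the scene. Friction and masses are not known exactly. Their poses are not given: they have to be found in the camera images.
- nest: Charging nest, a fixed blue-painted block 74 x 128 mm, 55 mm high, origin at the centre of its underside, z up. In its top is a pocket 50 mm (x) by 104 mm (y), in which the module sits with 2 mm play all round and its top 1 mm below the nest's top. The ejector lever sticks out of the end on the nest's own +y side, its hinge 76 mm from the nest's centre and 40 mm above the bench. Cradle and probe stand are left and right of it, or swapped.
- lever_pad (a point): Middle of the top face of the lever's yellow ribbed press pad (34 mm wide across the lever, 30 mm along it, 7 mm thick). At the start it is about 63 mm above the bench and 148 mm from the nest's centre along the nest's +y; it moves in an arc of 75 mm radius down to about 25 mm above the bench when fully pressed.
- ejector (a joint): Ejector lever angle in rad: 0 as found (pad up), 0.5 pressed fully down against its stop. Pressing takes about 5 to 9 N at the pad; it lifts a plate under the module by 56 mm per rad, 28 mm in all, and the lever stays where it is left by friction.
- module: Power module, loose, a mid-grey plastic box 46 mm (x) by 100 mm (y) by 44 mm high, 0.15 to 0.31 kg, origin at the centre of its underside, z up; it starts fully down in the nest, underside 10 mm above the bench, its axes along the nest's. When ejected its sides stand 27 mm above the nest's top. Two openings in its top, red-ringed at y = +28 mm and black-ringed at y = -28 mm.
- red_opening (a point): Centre of the mouth of the module's red-ringed opening, in its top face (44 mm above its underside). A round hole 9 mm in diameter with a 2 mm bevel at the mouth, 26 mm deep.
- cradle: Test cradle, a fixed shallow green tray, 74 mm (x) by 128 mm (y) outside, 14 mm high, origin at the centre of its underside on the bench. Inside 62 mm (x) by 116 mm (y), so the module lies in it lengthwise with 8 mm play all round.
- cradle_floor (a point): Centre of the cradle's inner floor, 6 mm above the bench, 8 mm below its rim; axes as the cradle's.
- stand: Probe stand, a fixed black block 48 x 48 mm, 75 mm high (foot 62 x 62 x 6 mm), origin at the centre of its underside; a square bore 13 mm wide and 68 mm deep in its top holds the probe upright.
- probe: Red test probe, loose, 0.04 kg, 116 mm long, standing upright in the stand, z up along it. Origin at the lower end of its round-ended metal pin (5 mm thick, the lowest 26 mm, starts 7 mm above the bench); above the pin is a barrel to grip, 12 mm square, up to the top, 116 mm above the origin. Its sides are parallel to the stand's. The top 48 mm stand out above the stand.
- probe_tip (a point): Lower end of the probe's metal pin (the probe's origin).
- spool: Black solder spool 48 mm across, 33 mm high, a loose bystander, origin at the centre of its underside.
- usb_meter: White plug-in USB meter, 70 x 30 x 12 mm, a loose bystander lying flat, origin at the centre of its underside.
- cutters: Blue-handled flush cutters, 123 x 51 x 10 mm, a loose bystander lying flat, origin at the centre of its underside.
Things that resemble listed ones, but are neither listed nor needed, are in the scene too. Leave any orange look-alike of the probe alone.

How it is judged:
On the way, in this order (a step that is already met when the one before it is completed fails the run):
1. the lever is pressed down and the module has risen level in the nest (value of joint ejector above 0.44 rad and z of module in the frame of nest between 0.032 and 0.045 m and horizontal distance between module and nest below 0.006 m and angle between module's own z axis and vertical below 0.1 rad), for 0.1 s.
2. the module is lifted clear of the nest (z of module in the frame of nest above 0.06 m), for 0.1 s.
3. the module lies flat in the cradle, let go (x of module in the frame of cradle_floor between -0.011 and 0.011 m and y of module in the frame of cradle_floor between -0.011 and 0.011 m and z of module in the frame of cradle_floor below 0.004 m and angle between module's own z axis and vertical below 0.06 rad and contact force between module and the fingers below 0.3 N and linear speed of module below 0.02 m/s), for 0.2 s.
4. the probe is drawn out of its stand (z of probe_tip in the frame of stand above 0.07 m), for 0.1 s.
At the end, for the whole second after the job is handed in: The module lies flat inside the cradle (centre within 11 mm of the cradle's centre each way, underside within 4 mm of the floor, tilted less than 0.06 rad), and the probe stands at rest in the red-ringed opening, its tip at least 20 mm below the mouth, leaning less than 0.3 rad (x of module in the frame of cradle_floor between -0.011 and 0.011 m and y of module in the frame of cradle_floor between -0.011 and 0.011 m and z of module in the frame of cradle_floor below 0.004 m and angle between module's own z axis and vertical below 0.06 rad and z of probe_tip in the frame of red_opening between -0.03 and -0.02 m and x of probe_tip in the frame of red_opening between -0.004 and 0.004 m and y of probe_tip in the frame of red_opening between -0.004 and 0.004 m and angle between probe's own z axis and vertical below 0.3 rad and linear speed of module below 0.02 m/s and linear speed of probe below 0.03 m/s); the robot touches nothing.
It fails at once if the solder spool moved by more than 20 mm (distance of spool from where it was at the start of the episode above 0.02 m).
It fails at once if the USB meter moved by more than 20 mm (distance of usb_meter from where it was at the start of the episode above 0.02 m).
It fails at once if the cutters moved by more than 20 mm (distance of cutters from where it was at the start of the episode above 0.02 m).
It also fails if it takes over 67 s, if anything falls off the work surface, if the arm or the gripper's body presses on something with over 40 N, if the wrist force passes 120 N, or if a joint passes its speed limit or range.

## Working session

There is one attempt and no reset: what is moved stays moved. The work goes in short steps, each a Python script; the robot and the scene stay as the last script left them, time stands still between calls to the robot, and variables do not carry over. Pictures are saved under pics/ and viewed, and the job is handed in when it is done.

```bash
ls; mkdir -p pics; python3 - <<'E'
from rig import *
import cv2,numpy as np
for n in ("side","top"):
    p,d=camera(n); cv2.imwrite(f"pics/{n}0.png",p[:,:,::-1]); np.savez(f"{n}0.npz",p=p,d=d)
    c=camera_params(n); print(n,c)
s=sense(); print(s)
E
```

```text
pics
side {'K': array([[476.23193654,   0.        , 314.22156712],
       [  0.        , 476.23193654, 196.24713253],
       [  0.        ,   0.        ,   1.        ]]), 'position': array([ 0.2508165 , -0.93721104,  0.63092684]), 'rotation': array([[ 9.40364953e-01, -1.76977513e-01,  2.90504243e-01],
       [-3.40166171e-01, -4.87091175e-01,  8.04381230e-01],
       [-8.55336313e-04, -8.55231634e-01, -5.18245233e-01]])}
top {'K': array([[436.52916381,   0.        , 319.39578299],
       [  0.        , 436.52916381, 199.14842336],
       [  0.        ,   0.        ,   1.        ]]), 'position': array([ 0.38873652, -0.05769856,  1.00624645]), 'rotation': array([[ 0.02230119, -0.98945606,  0.14310615],
       [-0.99955093, -0.0249328 , -0.01662217],
       [ 0.02001495, -0.14267119, -0.98956775]])}
{'time_s': 0.1, 'joint_pos': array([-1.3369149 ,  0.46934247, -0.04857905,  1.53357826,  0.02406177,
        1.14097301, -0.08230112]), 'qd': array([-6.64922702e-04, -1.49093742e-03,  3.67803144e-04, -8.63325886e-04,
       -4.56225498e-04, -5.15360548e-05, -3.08522439e-04]), 'joint_efforts': array([ 8.17622731e-04, -5.11518037e+01, -4.69605660e-02, -2.38389695e+01,
        1.07479285e-02,  4.35466412e-03,  1.73013825e-05]), 'position': array([0.17520374, 0.6513723 , 0.255377  ]), 'tcp_rot': array([[-4.15797880e-04, -9.65670633e-01,  2.59769235e-01],
       [-1.66638777e-03,  2.59769566e-01,  9.65669196e-01],
       [-9.99998525e-01, -3.13530719e-05, -1.71719337e-03]]), 'wrist_force': array([ 0.08838684, -0.38130683, -0.3415568 ]), 'ft_torque': array([-0.07005475, -0.02921713,  0.0480986 ]), 'finger_gap': 0.08521245176523196}
```

View pics/side0.png

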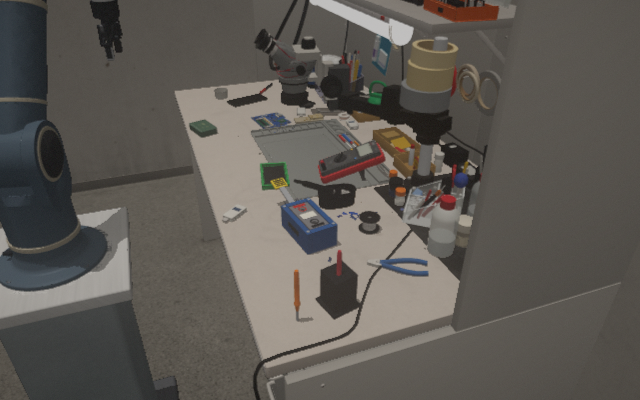

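View pics/top0.png

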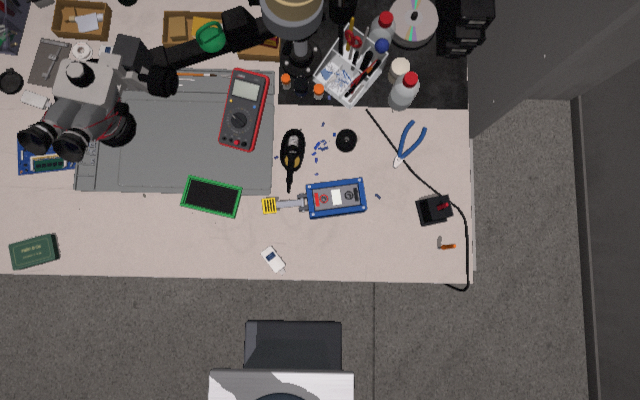

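The side view shows the blue nest at (308,222), the green cradle at (274,175), and the black stand with the red probe at (338,285). The orange look-alike is at (296,290). In the top view the nest is at (337,197), its lever pad at (269,206), the cradle at (211,197) and the stand at (434,210). I'll zoom in and measure.

```bash
cat > h.py <<'E'
import numpy as np,cv2
from rig import *
P={n:camera_params(n) for n in("side","top")}
def ray(n,uv):
    c=P[n];uv=np.atleast_2d(uv).astype(float)
    d=np.c_[uv,np.ones(len(uv))]@np.linalg.inv(c["K"]).T@c["rotation"].T
    return c["position"],d
def onz(n,uv,z):
    o,d=ray(n,uv); return o+d*((z-o[2])/d[:,2])[:,None]
def proj(n,X):
    c=P[n];q=(np.atleast_2d(X)-c["position"])@c["rotation"]@c["K"].T
    return q[:,:2]/q[:,2:]
def cloud(n,d):
    v,u=np.mgrid[:400,:640]; uv=np.c_[u.ravel(),v.ravel()]
    o,r=ray(n,uv); return (o+r*d.reshape(-1,1)).reshape(400,640,3)
def crop(p,x0,x1,y0,y1,f,name):
    cv2.imwrite(name,cv2.resize(p[y0:y1,x0:x1,::-1],None,fx=f,fy=f,interpolation=cv2.INTER_CUBIC))
E
python3 - <<'E'
from h import *
t=np.load("top0.npz");s=np.load("side0.npz")
crop(t['p'],170,470,110,280,2.6,"pics/t1.png")
crop(s['p'],210,440,140,330,3,"pics/s1.png")
C=cloud("top",t['d'])
for uv in[(337,197),(310,190),(269,206),(211,197),(434,205),(446,207),(290,150),(345,140),(272,258),(405,150),(446,246),(240,110)]: print(uv,C[uv[1],uv[0]].round(4))
E
```

```text
(337, 197) [ 0.5317 -0.1123  0.0574]
(310, 190) [ 0.5463 -0.0525  0.0543]
(269, 206) [0.5074 0.0357 0.0625]
(211, 197) [0.5319 0.1753 0.007 ]
(434, 205) [ 0.5168 -0.3213  0.0757]
(446, 207) [ 0.5128 -0.3467  0.0778]
(290, 150) [ 0.6364 -0.0053  0.0519]
(345, 140) [ 0.6777 -0.1323  0.0007]
(272, 258) [0.3959 0.0291 0.0146]
(405, 150) [ 0.6569 -0.275   0.002 ]
(446, 246) [ 0.4293 -0.3467  0.0724]
(240, 110) [0.7213 0.1083 0.0662]
```

View pics/t1.png

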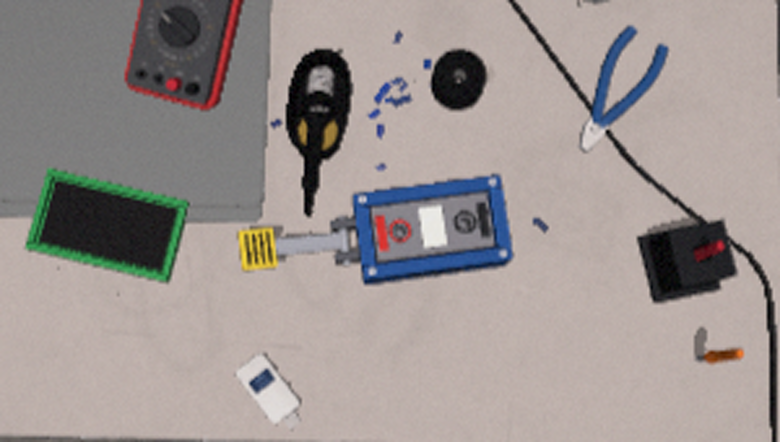

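View pics/s1.png

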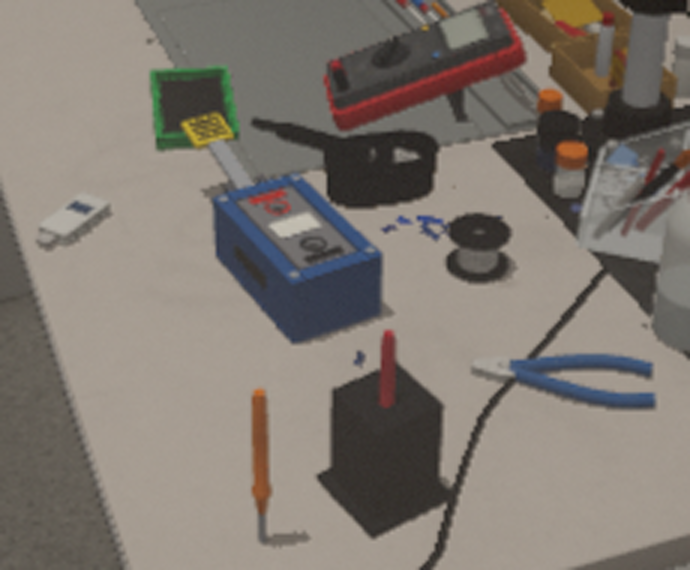

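```bash
cat > meas.py <<'E'
from h import *
def rect(pts):
    r=cv2.minAreaRect(pts[:,:2].astype(np.float32)*1000); b=cv2.boxPoints(r); return np.array(r[0])/1000,r[1],r[2],b/1000
def hull_rect(n,mask,z,name):
    v,u=np.nonzero(mask); X=onz(n,np.c_[u,v],z); c,s,a,b=rect(X); print(n,name,c.round(4),np.round(s,1),round(a,1),len(u)); return c,s,a
def masks(p):
    h=cv2.cvtColor(p,cv2.COLOR_RGB2HSV); H,S,V=h[...,0].astype(int),h[...,1].astype(int),h[...,2].astype(int)
    return H,S,V
def big(m):
    n,l,st,c=cv2.connectedComponentsWithStats(m.astype(np.uint8)); 
    return l==(1+np.argmax(st[1:,4]))
def win(x0,x1,y0,y1):
    w=np.zeros((400,640),bool); w[y0:y1,x0:x1]=1; return w
E
python3 - <<'E'
from meas import *
t=np.load("top0.npz");p=t['p'];C=cloud("top",t['d']);H,S,V=masks(p)
z=C[...,2]
blue=big((H>100)&(H<125)&(S>120)&win(290,385,165,230))
for lo in(.03,.045,.05): hull_rect("top",blue&(z>lo),.055,"nest z>%g"%lo)
g=big((H>50)&(H<80)&(S>120)&win(170,250,165,230)); hull_rect("top",g,.014,"cradle")
y=big((H>20)&(H<35)&(S>120)&win(250,285,190,225)); hull_rect("top",y,.063,"pad"); print(C[y][:,2].mean())
w=win(410,465,185,230); st=big(w&(z>.066)&(z<.082)&(V<90)); hull_rect("top",st,.075,"stand"); print(np.median(z[st]))
r=w&((H<8)|(H>172))&(S>120); v,u=np.nonzero(r); print("probe red",u.min(),u.max(),v.min(),v.max(),C[r].round(3)[::3])
o=win(430,470,235,255)&(H>5)&(H<18)&(S>150);print("orange",C[o].min(0),C[o].max(0))
rr=((H<8)|(H>172))&(S>90)&win(310,335,185,210); v,u=np.nonzero(rr); print(rr.sum(),onz("top",[[u.mean(),v.mean()]],.054))
# clutter heights
for nm,ww in(("gun",win(275,308,122,195)),("meter",win(215,270,65,155)),("usb",win(258,290,242,275)),("mat",win(120,270,160,190))):
    q=C[ww]; q=q[q[:,2]>.01]; print(nm,q.min(0).round(3),q.max(0).round(3))
print("bench z",np.median(z[win(350,400,220,270)]))
E
```

```text
top nest z>0.03 [ 0.5309 -0.1101] [ 76.1 127.2] 9.6 885
top nest z>0.045 [ 0.5314 -0.1099] [ 74.9 127.2] 9.3 839
top nest z>0.05 [ 0.5315 -0.1099] [ 74.5 127.2] 9.2 814
top cradle [0.5335 0.1741] [128.2  72.3] 77.9 576
top pad [0.5091 0.0363] [32.9 29.4] 8.6 203
0.06405062762743696
top stand [ 0.5121 -0.3326] [48.5 51.2] 14.9 460
0.07614436757382331
probe red 437 448 202 210 [[ 0.524 -0.347  0.076]
 [ 0.521 -0.343  0.078]
 [ 0.515 -0.335  0.123]
 [ 0.52  -0.335  0.074]
 [ 0.515 -0.33   0.11 ]
 [ 0.513 -0.332  0.125]
 [ 0.518 -0.33   0.068]
 [ 0.514 -0.329  0.101]
 [ 0.511 -0.33   0.118]
 [ 0.511 -0.336  0.119]
 [ 0.515 -0.33   0.074]
 [ 0.512 -0.33   0.097]
 [ 0.509 -0.329  0.121]
 [ 0.509 -0.336  0.12 ]
 [ 0.512 -0.33   0.084]
 [ 0.509 -0.331  0.102]
 [ 0.508 -0.334  0.112]
 [ 0.511 -0.33   0.074]
 [ 0.508 -0.331  0.093]
 [ 0.508 -0.328  0.076]
 [ 0.508 -0.333  0.078]
 [ 0.51  -0.341  0.046]]
orange [ 0.38873652 -0.35164876  0.04312322] [ 0.43233401 -0.05769856  1.00624645]
85 [[ 0.5270841 -0.0723915  0.054    ]]
gun [ 0.389 -0.058  0.01 ] [0.689 0.018 1.006]
meter [ 0.389 -0.058  0.01 ] [0.842 0.183 1.006]
usb [ 0.361 -0.058  0.01 ] [0.423 0.054 1.006]
mat [ 0.389 -0.058  0.01 ] [0.619 0.385 1.006]
bench z 0.0015714511117432828
```

```bash
python3 - <<'E'
from meas import *
s=np.load("side0.npz");p=s['p'];C=cloud("side",s['d']);H,S,V=masks(p);z=C[...,2]
g=big((H>50)&(H<80)&(S>120)&win(250,300,155,200)&(z>.008)); hull_rect("side",g,.014,"cradle")
r=((H<8)|(H>172))&(S>100)&win(330,350,245,278); v,u=np.nonzero(r); print(v.min(),u[v<v.min()+3].mean(), onz("side",[[u[v<v.min()+2].mean(),v.min()-.0]],.123))
for k in(252,258,264,270): 
    print(k,u[v==k])
st=big(win(310,365,255,300)&(z>.068)&(z<.082)&(V<100)); hull_rect("side",st,.075,"stand top")
gr=big((S<60)&win(280,340,195,252)&(z>.048)&(z<.062)); hull_rect("side",gr,.054,"module")
yy=big((H>20)&(H<35)&(S>100)&win(260,300,170,195)&(z>.05)); hull_rect("side",yy,.063,"pad")
# obstacles from top
t=np.load("top0.npz");d=t['d'];T=cloud("top",d);ok=(d>0)
for nm,(x0,x1,y0,y1) in dict(gun=(275,308,122,195),meter=(215,270,65,155),usb=(258,290,242,275)).items():
    m=ok&win(x0,x1,y0,y1)&(T[...,2]>.006); q=T[m]; print(nm,q.min(0).round(3),q.max(0).round(3))
q=np.r_[T[ok],C[s['d']>0]]; q=q[(q[:,2]>.12)&(q[:,0]<.75)&(q[:,0]>.2)&(abs(q[:,1])<.75)]
import collections
cn=collections.defaultdict(list)
for a in q: cn[(round(a[0],1),round(a[1],1))].append(a[2])
print([(k,len(v),round(min(v),2),round(max(v),2)) for k,v in sorted(cn.items()) if len(v)>8])
m=ok&win(430,465,232,256)&(T[...,2]>.02); print("orange",T[m].min(0),T[m].max(0))
def R(a): 
    x=np.array([0,0,-1.]);zz=np.array([np.cos(a),np.sin(a),0]);return np.c_[x,np.cross(zz,x),zz]
r=np.radians
for pos,a in(((.508,.038,.12),9.2),((.5315,-.11,.086),9.2),((.5335,.174,.055),-12.1),((.511,-.333,.107),-75.1),((.511,-.333,.107),14.9),((.54,.2,.124),-12.1),((.54,.2,.124),0)):
    q=inverse_kinematics(pos,R(r(a))); print(pos,a,None if q is None else np.round(q,2))
E
```

```text
side cradle [0.5008 0.1718] [107.7   3.6] 77.4 26
250 339.0 [[ 0.51473121 -0.3327227   0.123     ]]
252 [338 339 340]
258 [337 338 339 340]
264 [337 338 339 340 341]
270 [337 338 339 340]
side stand top [ 0.5134 -0.3391] [51.4 55.5] 12.9 512
side module [ 0.5304 -0.1141] [ 54.8 109.9] 8.5 504
side pad [0.5099 0.0312] [34.9 43.6] 2.3 120
gun [ 0.533 -0.046  0.006] [0.707 0.034 0.091]
meter [0.634 0.045 0.006] [0.853 0.183 0.099]
usb [ 0.361 -0.006  0.006] [0.43  0.061 0.018]
[((np.float64(0.2), np.float64(0.6)), 103, np.float64(0.36), np.float64(0.41)), ((np.float64(0.2), np.float64(0.7)), 67, np.float64(0.26), np.float64(0.34)), ((np.float64(0.5), np.float64(-0.3)), 25, np.float64(0.12), np.float64(0.13)), ((np.float64(0.5), np.float64(0.3)), 164, np.float64(0.31), np.float64(0.33)), ((np.float64(0.5), np.float64(0.4)), 20, np.float64(0.31), np.float64(0.32)), ((np.float64(0.6), np.float64(0.3)), 4503, np.float64(0.15), np.float64(0.35)), ((np.float64(0.6), np.float64(0.4)), 1800, np.float64(0.15), np.float64(0.35)), ((np.float64(0.7), np.float64(-0.5)), 2253, np.float64(0.12), np.fl
[... 444 characters left out ...]
.6)), 53, np.float64(0.16), np.float64(0.19)), ((np.float64(0.7), np.float64(0.7)), 130, np.float64(0.18), np.float64(0.34))]
orange [ 0.4232664  -0.35164876  0.02217459] [ 0.4325081  -0.34369808  0.12031904]
(0.508, 0.038, 0.12) 9.2 [-0.56  0.4   0.5   2.08 -0.29  0.73  0.29]
(0.5315, -0.11, 0.086) 9.2 [-0.53  0.64  0.9   2.04 -0.7   0.81  0.95]
(0.5335, 0.174, 0.055) -12.1 [-0.7   0.57  0.41  1.99 -0.37  0.65 -0.26]
(0.511, -0.333, 0.107) -75.1 [-0.21  0.82  1.11  1.87 -0.86  1.03 -0.04]
(0.511, -0.333, 0.107) 14.9 [ 0.01  0.62  0.71  1.86 -0.52  0.86  1.24]
(0.54, 0.2, 0.124) -12.1 [-0.77  0.49  0.46  1.92 -0.29  0.8  -0.37]
(0.54, 0.2, 0.124) 0 [-0.75  0.48  0.42  1.92 -0.27  0.8  -0.18]
```

```bash
python3 - <<'E'
from meas import *
pts=[]
for n in("top","side"):
    t=np.load(n+"0.npz");pts.append(cloud(n,t['d'])[t['d']>0])
q=np.r_[tuple(pts)]; q=q[(q[:,2]>.1)&(q[:,0]<.85)&(q[:,0]>.25)&(q[:,1]>.0)&(q[:,1]<.75)]
import collections
cn=collections.defaultdict(list)
for a in q: cn[(int(a[0]//.04*4),int(a[1]//.05*5))].append(a[2])
print([(k,len(v),round(float(min(v)),2),round(float(max(v)),2)) for k,v in sorted(cn.items()) if len(v)>5 and k[0]<76])
s0=sense()['joint_pos']; print(s0)
E
```

```text
[((52, 30), 461, 0.31, 0.34), ((52, 35), 153, 0.31, 0.34), ((52, 40), 7, 0.32, 0.32), ((56, 30), 1110, 0.24, 0.35), ((56, 35), 857, 0.29, 0.35), ((56, 40), 99, 0.32, 0.34), ((60, 25), 415, 0.15, 0.31), ((60, 30), 1983, 0.15, 0.32), ((60, 35), 618, 0.15, 0.33), ((64, 25), 1089, 0.15, 0.3), ((64, 30), 1305, 0.15, 0.33), ((64, 35), 436, 0.26, 0.31), ((64, 55), 23, 0.17, 0.19), ((64, 60), 30, 0.16, 0.19), ((64, 65), 17, 0.18, 0.2), ((68, 20), 807, 0.19, 0.25), ((68, 25), 581, 0.17, 0.3), ((68, 30), 1100, 0.15, 0.33), ((68, 35), 226, 0.3, 0.3), ((68, 50), 30, 0.26, 0.29), ((68, 65), 42, 0.24, 0.29), ((72, 20), 449, 0.16, 0.25), ((72, 25), 1086, 0.13, 0.26), ((72, 30), 455, 0.13, 0.3), ((72, 35), 40, 0.22, 0.3), ((72, 50), 128, 0.27, 0.37), ((72, 65), 86, 0.27, 0.36)]
[-1.3369149   0.46934247 -0.04857905  1.53357826  0.02406177  1.14097301
 -0.08230112]
```

```bash
cat >> h.py <<'E'
def R(deg):
    a=np.radians(deg);x=np.array([0,0,-1.]);zz=np.array([np.cos(a),np.sin(a),0]);return np.c_[x,np.cross(zz,x),zz]
def rot2(deg):
    a=np.radians(deg); return np.array([[np.cos(a),-np.sin(a)],[np.sin(a),np.cos(a)]])
NC=np.array([.5315,-.110]);NY=9.2
CC=np.array([.5335,.174]);CY=-12.1
SC=np.array([.512,-.333]);SY=14.9
def st():
    s=sense(); print("t",round(s["time_s"],2),"pos",s["position"].round(4),"q",s["joint_pos"].round(2),"F",s["wrist_force"].round(1),"gap",round(s["finger_gap"],4))
def pic(n,x0,x1,y0,y1,f,name):
    p,d=camera(n); crop(p,x0,x1,y0,y1,f,"pics/"+name); return p,d
E
python3 - <<'E'
from h import *
s=sense();p=s["position"]
command_gripper(0.0,40)
u=p[:2]/np.linalg.norm(p[:2])
move_l([*(u*.47),.26],None,feed=.3); st()
q=sense()["joint_pos"].copy()
q[0]=-np.arctan2(.038,.508); q[2]=0;q[4]=0; q[6]=0
move_joints(q); st(); print(sense()["tcp_rot"].round(2))
pp=NC+rot2(NY)@[0,.149]
print(pp,inverse_kinematics([*pp,.12],R(NY)))
E
```

```text
t 1.7 pos [0.1224 0.4554 0.2606] q [-1.33  0.13 -0.08  1.99  0.01  1.02 -0.1 ] F [0.1 0.5 0.9] gap -0.0
t 3.78 pos [ 0.4733 -0.0057  0.2606] q [-0.08  0.13 -0.    1.99 -0.    1.02 -0.  ] F [ 0.4 -0.1 -0.8] gap 0.0002
[[ 0.   -0.08  1.  ]
 [ 0.    1.    0.08]
 [-1.    0.    0.  ]]
[0.5076777 0.0370833] [-0.127816    0.37331765 -0.03437676  2.05373339  0.01912417  0.71483279
 -0.01369975]
```

```bash
python3 - <<'E'
from h import *
pp=NC+rot2(NY)@[0,.149]
movep([*pp,.115],R(NY)); st()
print(move_l([*pp,.044],None,feed=.05,until_force=25)); st()
pic("top",240,390,150,240,5,"t2.png")
E
```

```text
t 4.45 pos [0.5082 0.0373 0.1156] q [-0.13  0.38 -0.03  2.06  0.02  0.7  -0.01] F [ 0.2 -0.6  0.9] gap -0.0
True
t 5.63 pos [0.5082 0.038  0.0515] q [-0.13  0.49 -0.03  2.09  0.03  0.56 -0.02] F [-3.4  0.5 14.2] gap -0.0002
```

View pics/t2.png

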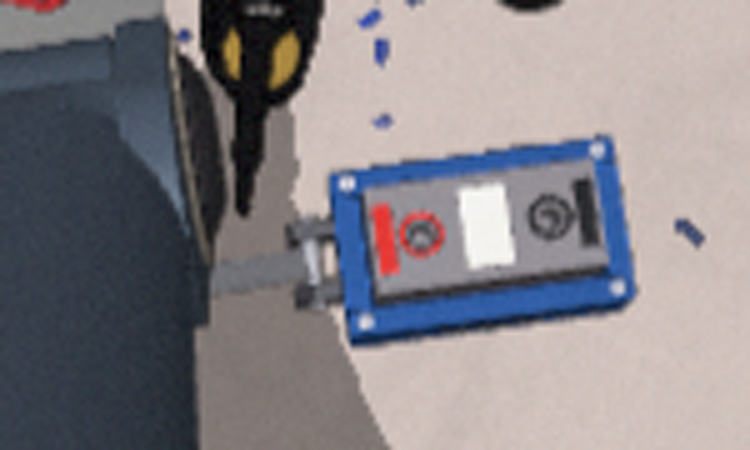

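The module has risen: its dark side is now visible below its top face. The force stop came at tip height 26 mm, close to the 25 mm stop. I'll back off and measure the module's height.

```bash
python3 - <<'E'
from meas import *
p0=sense()["position"]
move_l([p0[0],p0[1],.13],None,feed=.25)
movep([.47,.06,.28],R(0)); st()
p,d=camera("top"); C=cloud("top",d);H,S,V=masks(p);z=C[...,2]
crop(p,240,390,150,240,5,"pics/t3.png")
w=win(305,375,175,225)&(z>.072)&(z<.095)&(S<70)
w=big(w|(win(305,375,175,225)&(z>.072)&(z<.095)))
print(np.median(z[w]),w.sum()); hull_rect("top",w,.082,"module top")
y=big((H>20)&(H<35)&(S>120)&win(240,300,180,235)); print("pad",y.sum(),np.median(z[y])); hull_rect("top",y,.025,"pad")
E
```

```text
t 6.83 pos [0.4693 0.0598 0.2785] q [-0.21  0.12 -0.01  1.96  0.    1.06 -0.22] F [-0.5  0.   0.6] gap -0.0002
0.08361813582411642 1006
top module top [ 0.5314 -0.1102] [ 47.7 100.3] 9.2 1006
pad 179 0.027569661956444058
top pad [0.5088 0.0371] [33.  28.9] 11.0 179
```

View pics/t3.png

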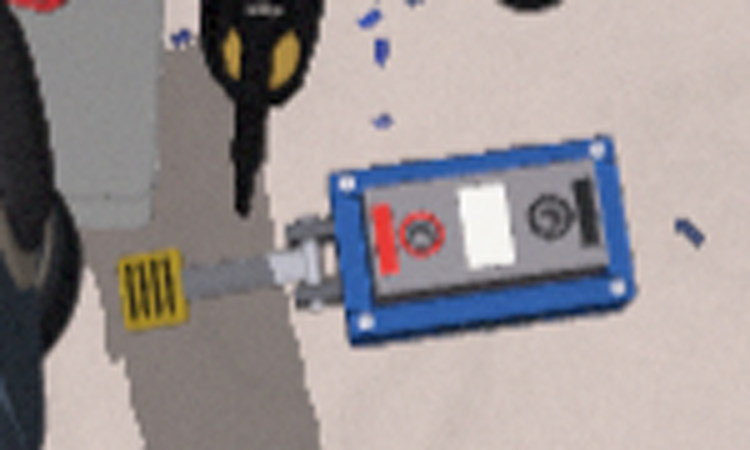

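```bash
python3 - <<'E'
from meas import *
command_gripper(.078,50)
movep([*NC,.16],R(NY)); st()
print(move_l([*NC,.0845],None,feed=.12,until_force=12)); st()
command_gripper(0,50); st()
move_l([*NC,.175],None,feed=.15); sleep(.15); st()
p,d=camera("side"); crop(p,210,440,100,330,2.6,"pics/s4.png")
E
```

```text
t 8.47 pos [ 0.5319 -0.1087  0.1605] q [ 0.03  0.36  0.11  1.95 -0.06  0.83  0.34] F [ 0.2  0.  -1.3] gap 0.0778
False
t 9.25 pos [ 0.5322 -0.1097  0.0852] q [ 0.05  0.47  0.1   2.01 -0.07  0.67  0.36] F [0.1 0.2 0.7] gap 0.0777
t 9.64 pos [ 0.5322 -0.1101  0.0853] q [ 0.05  0.47  0.1   2.   -0.07  0.67  0.36] F [ 0.1 -0.6  4.6] gap 0.0448
t 10.54 pos [ 0.5306 -0.1098  0.1737] q [ 0.03  0.34  0.12  1.94 -0.05  0.86  0.34] F [ 0.4  0.1 -0.9] gap 0.045
```

View pics/s4.png

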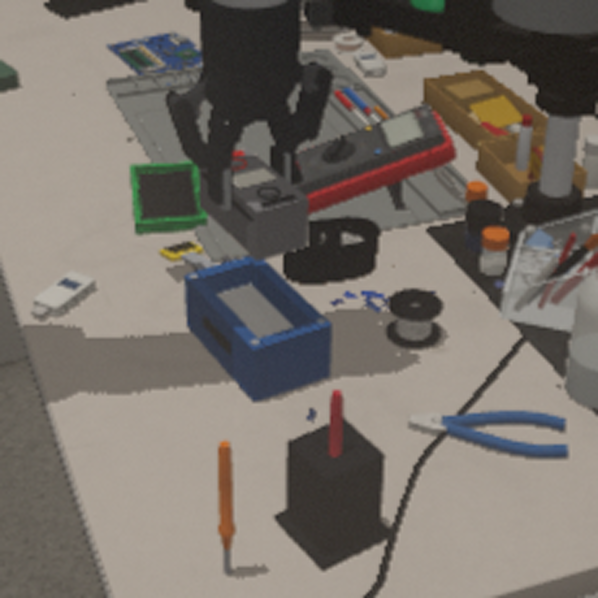

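The module hangs level in the jaws, with the nest empty at (258,305) in the crop. Next I'll move it over the cradle and lower it.

```bash
python3 - <<'E'
from meas import *
mid=(NC+CC)/2-np.array([.02,0])
move_l([*CC,.175],R(CY),feed=.2); sleep(.2); st()
p,d=camera("top"); crop(p,150,350,130,260,3.5,"pics/t5.png")
move_l([*CC,.075],None,feed=.12); st()
print(move_l([*CC,.0515],None,feed=.03,until_force=6)); st()
p,d=camera("side"); crop(p,210,390,100,250,4,"pics/s5.png")
E
```

```text
t 12.36 pos [0.5336 0.1731 0.175 ] q [-0.47  0.37  0.1   1.9  -0.05  0.88 -0.56] F [-0.1  0.5 -1.5] gap 0.045
t 13.39 pos [0.5341 0.1742 0.0756] q [-0.45  0.51  0.08  1.97 -0.07  0.67 -0.54] F [ 0.6  0.3 -1.4] gap 0.045
True
t 14.07 pos [0.5332 0.1739 0.0538] q [-0.45  0.54  0.08  1.98 -0.07  0.63 -0.54] F [-1.7 -0.1  5.7] gap 0.0448
```

View pics/s5.png

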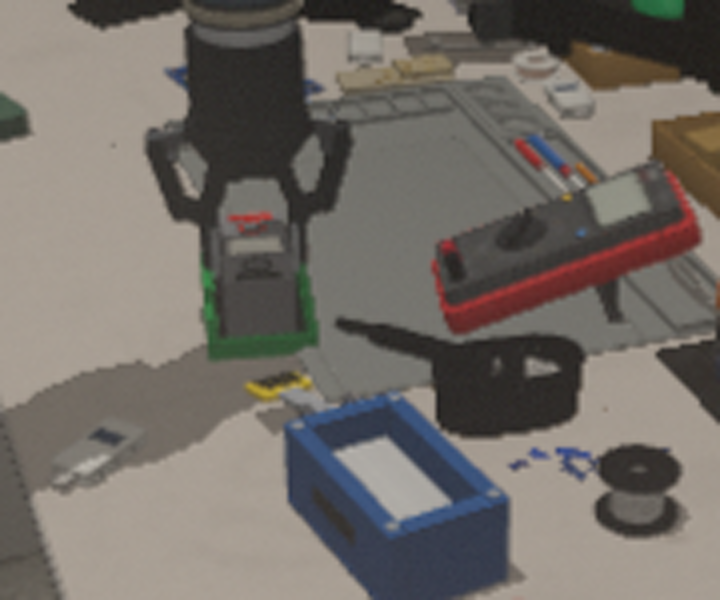

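The module is inside the green tray, and contact came at the expected height (TCP 53.8 mm against 53.3 mm predicted). I'll release it and check.

```bash
python3 - <<'E'
from meas import *
command_gripper(.07,40); sleep(.25); st()
p0=sense()["position"]; move_l([p0[0],p0[1],.19],None,feed=.2)
movep([.48,-.18,.24],R(SY-90+60)); st()
p,d=camera("top"); C=cloud("top",d);H,S,V=masks(p);z=C[...,2]
crop(p,160,310,140,250,5,"pics/t6.png")
w=win(175,250,165,235)&(z>.042)&(z<.062); w=big(w); print(np.median(z[w]),w.sum()); hull_rect("top",w,.050,"module top")
g=big((H>50)&(H<80)&(S>120)&win(165,255,160,235)); hull_rect("top",g,.014,"cradle")
rr=((H<8)|(H>172))&(S>90)&win(175,250,165,235); 
n,l,stt,c=cv2.connectedComponentsWithStats(rr.astype(np.uint8)); 
for i in range(1,n):
    if stt[i,4]>5: print(stt[i],c[i],onz("top",[c[i]],.05))
E
```

```text
t 14.73 pos [0.5324 0.1736 0.0531] q [-0.45  0.54  0.08  1.98 -0.07  0.63 -0.54] F [-0.8 -0.3 -0.6] gap 0.0701
t 16.92 pos [ 0.4806 -0.1784  0.2395] q [ 0.03  0.22  0.29  1.95 -0.07  0.98  0.09] F [-0.5  0.3  0.6] gap 0.0702
0.05202692496381589 965
top module top [0.5314 0.1729] [102.6  47.2] 77.9 965
top cradle [0.5335 0.1742] [127.5  72.3] 77.9 461
[185 183  15  14  86] [190.53488372 189.76744186] [[0.54077307 0.21111085 0.05      ]]
```

View pics/t6.png

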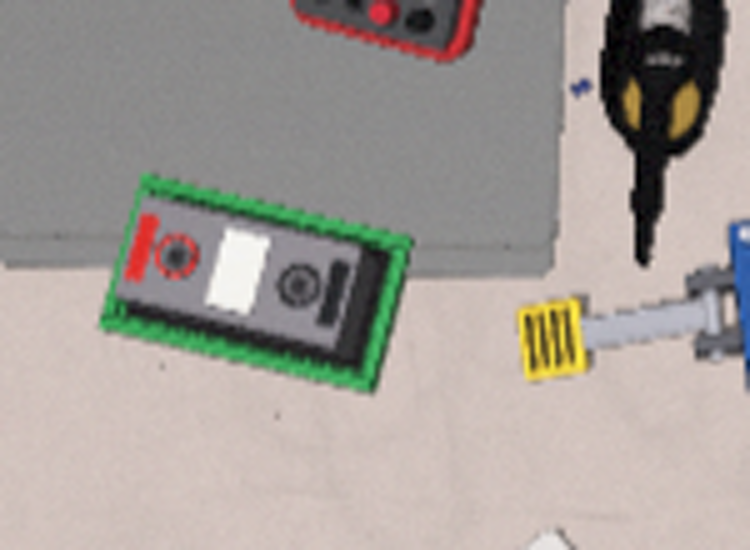

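The module lies flat in the cradle, with the red ring at crop (177,256), full image about (195,190.8), and the opening upward. Next is the probe.

```bash
python3 - <<'E'
from meas import *
red=onz("top",[[195.0,190.8]],.05); blk=onz("top",[[219.4,196.8]],.05); print(red,blk,np.linalg.norm(red-blk))
command_gripper(.045,40)
movep([*SC,.19],R(SY-90)); st()
print(move_l([*SC,.107],None,feed=.12,until_force=8)); st()
command_gripper(0,40); st()
p0=sense()["position"]; move_l([p0[0],p0[1],.19],None,feed=.15); sleep(.2);st()
p,d=camera("side"); crop(p,230,400,150,330,3.3,"pics/s7.png")
p,d=camera("top"); crop(p,380,500,150,260,5,"pics/t7.png")
E
```

```text
[[0.53871765 0.20116788 0.05      ]] [[0.526699   0.14683692 0.05      ]] 0.055644419144213926
t 18.03 pos [ 0.5121 -0.3322  0.1897] q [ 0.14  0.46  0.49  1.79 -0.26  0.96 -0.57] F [-0.7  1.1  1.4] gap 0.045
False
t 18.88 pos [ 0.5125 -0.3332  0.1078] q [ 0.18  0.56  0.45  1.85 -0.32  0.81 -0.51] F [ 0.1 -0.3  0.5] gap 0.0452
t 19.27 pos [ 0.5124 -0.3333  0.1077] q [ 0.18  0.56  0.45  1.85 -0.32  0.81 -0.51] F [-0.  -0.1  2. ] gap 0.0108
t 20.17 pos [ 0.5118 -0.3329  0.1887] q [ 0.14  0.46  0.5   1.79 -0.26  0.96 -0.57] F [-0.1 -0.5 -0.4] gap 0.011
```

View pics/s7.png

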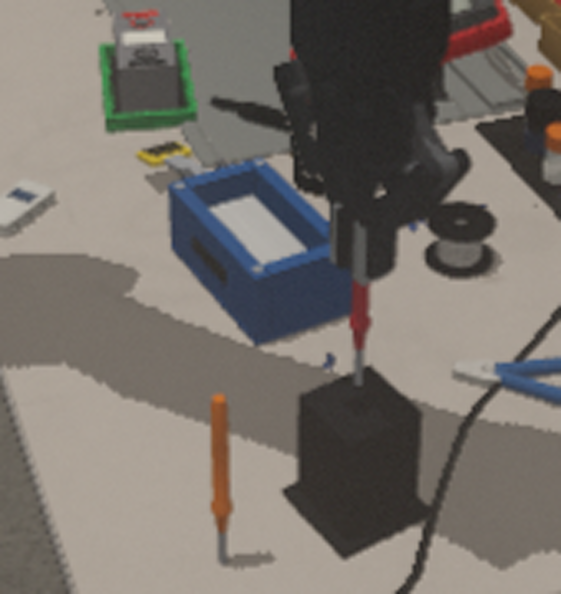

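```bash
python3 - <<'E'
from meas import *
print(onz("side",[[337.8,266.0]],.088))
RO=np.array([.5381,.2007])
move_l([.50,-.20,.235],R(-70),feed=.25)
move_l([.50,.06,.235],R(-60),feed=.25)
move_l([*RO,.20],None,feed=.2)
move_l([*RO,.165],None,feed=.1); sleep(.3); st(); print(sense()["tcp_rot"].round(3))
p,d=camera("side"); crop(p,230,320,120,210,6.6,"pics/s8.png"); np.savez("s8.npz",p=p,d=d)
p,d=camera("top"); crop(p,150,270,140,240,6,"pics/t8.png")
E
```

```text
[[ 0.51330742 -0.33299858  0.088     ]]
t 23.88 pos [0.5384 0.2008 0.1656] q [-0.61  0.41  0.24  1.88 -0.12  0.87 -1.36] F [-0.1  0.2  0.8] gap 0.0111
[[ 0.001  0.866  0.5  ]
 [ 0.     0.5   -0.866]
 [-1.     0.001  0.   ]]
```

View pics/s8.png

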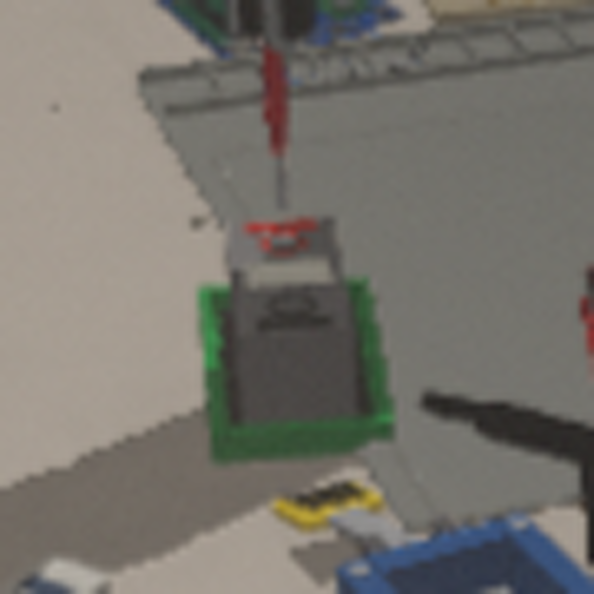

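View pics/t8.png

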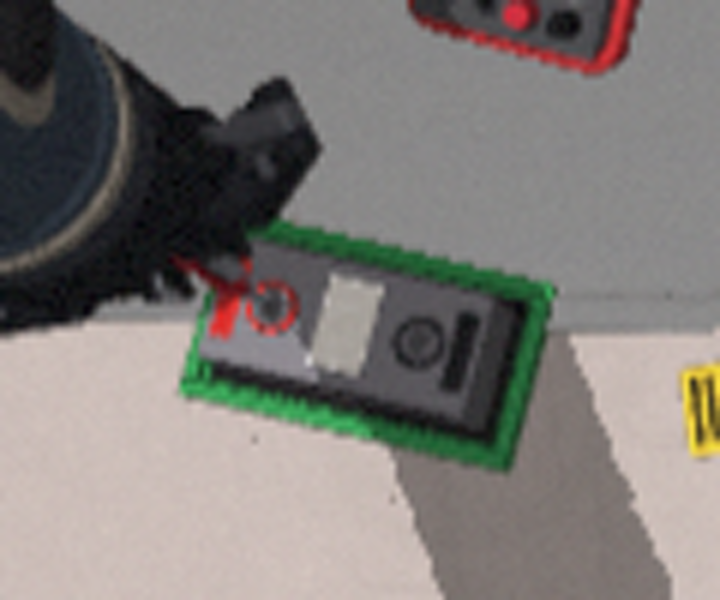

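```bash
python3 - <<'E'
from meas import *
def f(n,u,v,k,x0,y0,z): print(n,z,onz(n,[[(u+.5)/k-.5+x0,(v+.5)/k-.5+y0]],z).round(4))
f("side",283,204,6.6,230,120,.065); f("side",284,238,6.6,230,120,.05)
f("top",258,295,6,150,140,.065); f("top",271,305,6,150,140,.05)
print("expected tip px top",(proj("top",[.5384,.2008,.065])-[150,140]+.5)*6-.5, "side",(proj("side",[.5384,.2008,.065])-[230,120]+.5)*6.6-.5, "shaft",(proj("top",[.5384,.2008,.091])-[150,140]+.5)*6-.5)
# ring centroid in side
p=np.load("s8.npz")['p']; H,S,V=masks(p); r=((H<8)|(H>172))&(S>80)&win(260,285,150,162); v,u=np.nonzero(r)
for k in np.unique(v): print(k,u[v==k])
E
```

```text
side 0.065 [[0.5429 0.2064 0.065 ]]
side 0.05 [[0.5423 0.2053 0.05  ]]
top 0.065 [[0.5407 0.2026 0.065 ]]
top 0.05 [[0.5396 0.2018 0.05  ]]
expected tip px top [[262.61405786 301.49801072]] side [[276.03633295 211.20189094]] shaft [[243.00603673 289.4114119 ]]
153 [274 275 276 277]
154 [267 268 269 270 271 272 273 274 275 276 277]
155 [271 272 273 274]
156 [269 270 275 276]
157 [270 275]
158 [272 273]
```

Both views put the tip about 1 mm past the hole in x and 1–2 mm in y. I'll correct for that and insert under a force guard.

```bash
python3 - <<'E'
from meas import *
T=[.5375,.1996]
move_l([*T,.160],None,feed=.05); st()
print(move_l([*T,.1225],None,feed=.03,until_force=6)); st()
p,d=camera("side"); crop(p,230,320,120,210,6.6,"pics/s9.png")
p,d=camera("top"); crop(p,150,270,140,240,6,"pics/t9.png")
E
```

```text
t 24.23 pos [0.5371 0.1994 0.1595] q [-0.61  0.41  0.24  1.89 -0.12  0.86 -1.36] F [ 0.3 -0.4  0.5] gap 0.011
True
t 25.3 pos [0.5374 0.1996 0.125 ] q [-0.6   0.46  0.22  1.92 -0.14  0.78 -1.35] F [-0.9  0.5  4.7] gap 0.0109
```

View pics/s9.png

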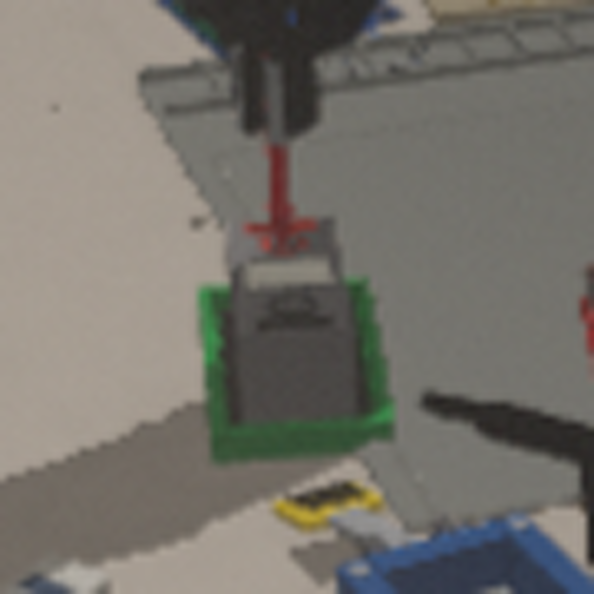

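The pin is fully seated: it stopped at TCP 125.0 mm against 124.7 mm predicted, and the barrel meets the red ring. I'll release it and withdraw.

```bash
python3 - <<'E'
from meas import *
command_gripper(.045,40); sleep(.2); st()
p0=sense()["position"]; move_l([p0[0],p0[1],.24],None,feed=.15)
move_l([.45,-.1,.28],None,feed=.25); sleep(.3); st()
p,d=camera("side"); crop(p,210,440,140,330,3,"pics/s10.png")
pt,d=camera("top"); crop(pt,150,460,110,270,2.5,"pics/t10.png"); C=cloud("top",d);H,S,V=masks(pt);z=C[...,2]
w=big(win(175,250,165,235)&(z>.042)&(z<.062)); print(np.median(z[w])); hull_rect("top",w,.050,"module top")
r=((H<8)|(H>172))&(S>90)&win(170,215,160,205); print("probe z max",C[r][:,2].max(), C[r][C[r][:,2]>.12].mean(0))
E
```

```text
t 26.02 pos [0.5367 0.1993 0.124 ] q [-0.6   0.46  0.22  1.92 -0.14  0.78 -1.35] F [-0.3  0.8 -0.8] gap 0.0452
t 28.66 pos [ 0.4501 -0.0995  0.2799] q [-0.29  0.09  0.44  2.01 -0.04  1.06 -0.87] F [ 0.7 -0.1  0.1] gap 0.0449
0.052003468771191996
top module top [0.5314 0.173 ] [102.4  47.2] 77.9 914
probe z max 0.14331229103009224 [0.53578866 0.19756957 0.13466734]
```

View pics/s10.png

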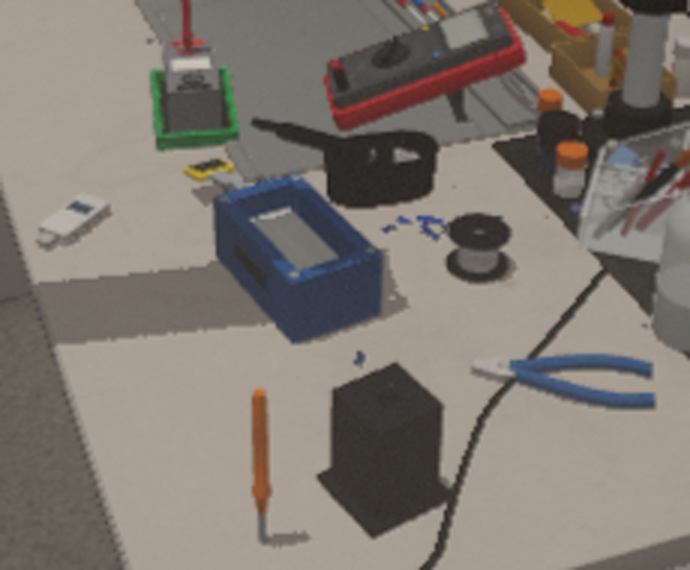

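View pics/t10.png

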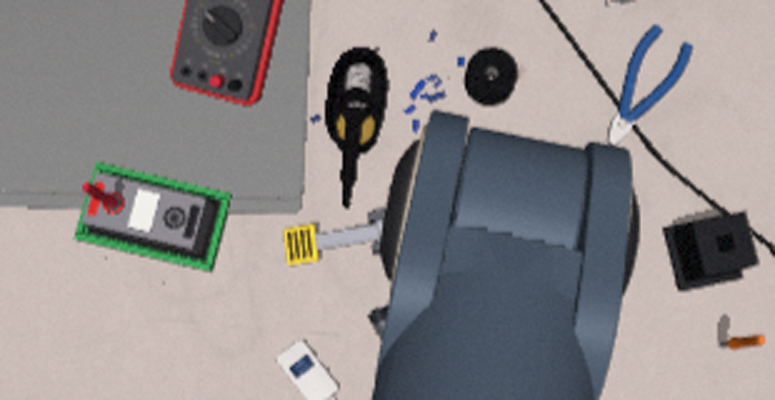

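The probe stands upright in the red-ringed opening at side crop (187,25), with its top about 0.14 m high as expected. The module is flat in the cradle, the spool, meter and cutters are where they started, and the gripper is clear.

```bash
python3 - <<'E'
from h import *
finish_job(); st()
E
```

```text
the job is handed in; nothing more can be done
the job is handed in; nothing more can be done
```

I completed every step of the task and handed the job in at about 28.7 s of the 67 s allowed. No verdict is reported, so the checks below are my own.

**What I did:** I pressed the lever to its stop, lifted the risen module level out of the nest and laid it in the cradle. I then released it, drew the red probe from its stand and put its pin into the red-ringed opening.

**Last checks:**
- **Lever and module:** the press stopped with the fingertips at about 26 mm, against about 25 mm for fully pressed. The module top then measured 83.6 mm, where 82 mm is expected and the depth readings run about 1.5 mm high.
- **Module in the cradle:** its centre is about 2 mm from the cradle's centre, within the 11 mm allowed. The top is at 52 mm by depth (50 mm expected), and its angle matches the cradle's. It was unchanged after the probe went in.
- **Probe:** insertion stopped within 0.3 mm of the predicted fully seated height. It stands upright, with its top at about 0.14 m.
- **Bystanders:** by eye, the spool, USB meter and cutters look unmoved in the pictures. I did not measure them.

**Disagreements:** the two cameras differed by about 2–5 mm in absolute position. For the insertion I used the offset between pin tip and hole seen in both views and corrected the position by about 1.5 mm. No check failed.

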